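Start a coil test at the electronics bench

TASK

Switch the coil tester on by pushing its black-knobbed toggle right over, away from the robot, to its stop; then gently press the green button all the way down with the fingertips, keep it down for about a second, and let it come up. The toggle must stay on, and do not touch the red, yellow or blue buttons, or push, lift or carry the coil or any other loose thing on the tester or the bench.

Things in the scene. Friction and masses are not known exactly. Their poses are not given: they have to be found in the camera images.
- tester: coil tester: off-white box fixed on the table, 220 (x) by 340 (y) by 60 mm high. Origin: centre of its underside; its front (-x) faces the robot within 0.3 rad. Four round push buttons on its top at x = -55, y = -105, -35, 35, 105 mm in its frame, colours in any order. At x = +55 mm stand the toggle and the coil nest, one at y = +100, the other at y = -100 mm
- toggle_tip (a point): centre of the black ball knob (26 mm across) at the end of the toggle, a 10 mm steel rod swinging in the tester's x-z plane about a pivot 50 mm from this point, 82 mm above the table. Off or on, the knob centre is 126 mm above the table, 24 mm to the robot's side or the far side of the pivot. Its grey block (70 by 50 mm) is 25 mm high, its steel boss 35 mm
- toggle (a joint): angle of the toggle in rad: 0 fully off (leaning toward the robot), 1.0 fully on at its stop (leaning away from it); starts at 0 to 0.15. It has slight friction, moves with about 1 to 2 N at the knob, has no spring and stays where it is left
- coil: the coil under test: loose copper-wound bobbin with black end flanges, 36 mm across, 36 mm high, standing upright in the nest, a fixed black 60 by 60 mm pocket on the tester (13 mm high, floor 6 mm above the tester top). Origin: centre of its underside. Not to be disturbed
- adapter: loose black plug adapter with a brass end, 20 mm across, 28 mm high, standing on the tester's top at the back between toggle and nest. Origin: centre of its underside. Not to be disturbed
- tray: loose open red plastic tray, 200 by 150 by 35 mm, walls 5 mm, four compartments. Origin: centre of its underside. Not to be disturbed
- spare_a: spare coil like the one under test, in the tray; origin: centre of its underside
- spare_b: second spare coil, in the tray; origin: centre of its underside
- screwdriver: loose screwdriver, yellow handle 26 mm thick, 180 mm long, lying along its x axis on the table; origin: under its middle. Not to be disturbed
- multimeter: loose black hand multimeter, 150 by 75 by 40 mm, lying flat; origin: centre of its underside. Not to be disturbed
- jar: loose amber jar, 50 mm across, 60 mm high; origin: centre of its underside. Not to be disturbed
- green_button_top (a point): centre of the top face of the green push button, a cap 28 mm across in a black collar 44 mm across; 84 mm above the table when up, 12 mm above its collar, and it moves straight down
- green_button (a joint): how far the green button is pressed in m: 0 up, 0.008 fully down at its hard stop; a spring returns it (1.5 N to start, 5 N at the stop)
- red_button_top (a point): centre of the top face of the red push button, a cap 28 mm across in a black collar 44 mm across; 84 mm above the table when up, 12 mm above its collar, and it moves straight down
- red_button (a joint): how far the red button is pressed in m: 0 up, 0.008 fully down at its hard stop; a spring returns it (1.5 N to start, 5 N at the stop)
- yellow_button_top (a point): centre of the top face of the yellow push button, a cap 28 mm across in a black collar 44 mm across; 84 mm above the table when up, 12 mm above its collar, and it moves straight down
- yellow_button (a joint): how far the yellow button is pressed in m: 0 up, 0.008 fully down at its hard stop; a spring returns it (1.5 N to start, 5 N at the stop)
- blue_button_top (a point): centre of the top face of the blue push button, a cap 28 mm across in a black collar 44 mm across; 84 mm above the table when up, 12 mm above its collar, and it moves straight down
- blue_button (a joint): how far the blue button is pressed in m: 0 up, 0.008 fully down at its hard stop; a spring returns it (1.5 N to start, 5 N at the stop)
There are look-alikes about, which are no part of the job. Leave any white look-alike of the spare_a alone.

How it is judged (in metres and radians):
On the way, in this order (a step that is already met when the one before it is completed fails the run):
1. the toggle is pushed over to on (value of joint toggle above 0.85 rad), for 0.2 s.
2. the green button is held all the way down (value of joint green_button above 0.0065 m and value of joint toggle above 0.85 rad), for 0.5 s.
At the end, for the whole second after the job is handed in: the toggle is on (beyond 0.85 of 1.0 rad), all four buttons are up (within 1.2 mm), and the coil, adapter, tray, spares, screwdriver, multimeter and jar rest upright within 10 mm of where they began (value of joint toggle above 0.85 rad and value of joint each of green_button, red_button, yellow_button, blue_button below 0.0012 m and distance of each of coil, adapter, tray, spare_a, spare_b, screwdriver, multimeter, jar from where it was at the start of the episode below 0.01 m and linear speed of each of coil, adapter, tray, spare_a, spare_b, screwdriver, multimeter, jar below 0.02 m/s and angle between each of coil, adapter, tray, spare_a, spare_b, screwdriver, multimeter, jar's own z axis and vertical below 0.15 rad); the robot touches nothing.
It fails at once if the green button was pressed before the toggle was on (value of joint green_button above 0.002 m and value of joint toggle below 0.8 rad).
It fails at once if the red, yellow or blue button was touched (value of joint any of red_button, yellow_button, blue_button above 0.0015 m or contact force between anything else and red_button above 1 N or contact force between anything else and yellow_button above 1 N or contact force between anything else and blue_button above 1 N).
It fails at once if the green button was pressed harder than 30 N (contact force between anything else and green_button above 30 N).
It fails at once if the coil or another loose thing was pushed, lifted or tipped (distance of any of coil, adapter, tray, spare_a, spare_b, screwdriver, multimeter, jar from where it was at the start of the episode above 0.01 m or angle between any of coil, adapter, tray, spare_a, spare_b, screwdriver, multimeter, jar's own z axis and vertical above 0.2 rad).
It also fails if it takes over 40 s, if anything falls off the work surface, if the arm or the gripper's body presses on something with over 40 N, if the wrist force passes 120 N, or if a joint passes its speed limit or range.

ROBOT

A 7-joint arm with a two-finger parallel gripper is mounted at the origin on the work surface. World frame = base frame: x ahead of the robot, y to its left, z up, the work surface at z = 0. Lengths are in m, angles in degrees, forces in N, time in s.
With the tool pointing down it reaches from about 0.375 to 0.925 m from the base axis. Payload 3.1 kg.
Tool frame: the origin (TCP) lies at the very end of the fingers, on their centre line; the grasp point (between the pads) lies tcp_to_grasp behind it (tcp_to_grasp is the distance from the TCP to the grasp point, in m); z points along the fingers, y is the line along which they close (so a half turn about z gives the same grasp; the last joint's range is limited). The gripper opens to 85 mm and grips with 20 to 120 N. Pads are 22 mm wide; open, the fingers measure 114 mm over their backs; the gripper's body (76 mm by 85 mm) begins 54 mm behind the grasp point. The pads swing forward as they close: fully open they stand 13 mm farther back than shut.
Start: joints at [-5.604, 21.939, 2.515, 91.553, -1.026, 66.532, -2.859], TCP at [0.65, 0, 0.231] pointing down, gripper open.
Joint ranges: [-149.38, 149.38], [-23.57, 123.04], [-84.95, 90], [0, 143.3], [-89.99, 269.99], [3.08, 112.72], [-163.45, 163.45]. Speed limits (degrees/s): [159.86, 159.86, 180, 180, 180, 180, 180].

INTERFACE

Orientations are given as [roll, pitch, yaw] about the fixed x, y, z axes, in that order (R = Rz(yaw) Ry(pitch) Rx(roll)).
In Python, from station import * gives the robot as it stands. The module is installed in compiled form; this text tells all that it offers.
- The arm moves only by the shell command python3 -m pendant 'ROWS'. ROWS is a JSON object of lists of equal length, an entry for each row: "fingers": the opening, from 0 (shut) to 1 (fully open); "travel": the shift along the tool's x, y, z in m, a list of three; "rot": the turn, a rotation vector about the tool's x, y, z in degrees, a list of three. In form: {"fingers": [fingers, ...], "travel": [[dx, dy, dz], ...], "rot": [[wx, wy, wz], ...]}. A call has 1 to 5 rows; each row shifts and turns the commanded pose from where the row before left it, along the tool's axes as they then stand; what a row does not reach is not made up. A row lasts 1/12 s, in which the tool goes at most 41.7 mm and 7.16 degrees, less where a joint would pass 70% of its speed; a pose out of reach is approached as far as the arm can. A call is refused whole if a number of a shift passes 0.0417 or a number of a turn 7.16, either way. A call with a gripper value outside its range is refused whole. The fingers move at their own pace and stop on an object; the grip force is fixed at half the most. Time passes only in rows, so rows that do not move let the fingers close. It gives the time, the measured TCP pose, the force, the opening and the grip force at its end, in the units of the state.
- get_state(): the state, without advancing time (a new reading comes with each control period).
- capture(name): name is "scene" or "side" or "wrist"; returns a dict with "image" (480x640x3 uint8, blue, green, red), "depth" (480x640 float32, m along the optical axis (not along the pixel's ray), 0 where there is no reading), "K" (3x3 intrinsics, pixels), "R" (3x3) and "t" (3): a world point X has camera coordinates R X + t. Camera axes: x right, y down, z forward; pixel columns grow to the right and rows downward; lengths in m; the calibration is good to about 2 mm. A picture is of the moment at which its call begins.
- finish_job(): hands the job in; it is judged then, once.
The state is a dict: "clock": time; "joints": joint angles; "qd": joint speeds; "joint_torque": joint torques, N m; "tcp_pos": TCP position; "orientation": TCP orientation; "contact_force": force on the tool from outside, world axes, zero at the start; "torque": the same for the moment, N m; "width": finger opening in m; "gripper_force": force on a finger pad.
Only numpy, scipy, OpenCV 4.12 (cv2) and the standard library are available. Lean on these libraries where they do the work, as an engineer would, in place of code of your own. Each camera call takes 0.05 s, during which the arm holds its last target. There are 200 camera calls.

## Working session

There is one attempt and no reset: what is moved stays moved. The work goes in short steps, Python scripts to look and compute and a shell command to move; the robot and the scene stay as the last step left them, time stands still between calls to the robot, and variables do not carry over. Pictures are saved under pics/ and viewed, at most 10 in all, crops included, and the job is handed in when it is done.

```bash
mkdir -p pics
cat > h.py <<'E'
from station import *
import numpy as np, cv2, pickle
def world(c,u,v,z=None):
    K,R,t=c["K"],c["R"],c["t"]
    ray=np.linalg.inv(K)@[u,v,1]
    if z is None:
        return R.T@(ray*c["depth"][int(v),int(u)]-t)
    o=-R.T@t; d=R.T@ray
    return o+d*(z-o[2])/d[2]
E
python3 - <<'E'
from h import *
for n in ("scene","side","wrist"):
    c=capture(n); pickle.dump(c,open(n+".pkl","wb")); cv2.imwrite(f"pics/{n}0.png",c["image"])
    print(n,(-c["R"].T@c["t"]).round(3))
s=get_state(); print(s)
E
```

```text
scene [ 0.834 -0.614  1.264]
side [-0.072  0.696  1.161]
wrist [0.649 0.071 0.373]
{'clock': 0.15, 'joints': array([-5.60418534, 21.98063105,  2.51211223, 91.62881957, -1.02583491,
       66.53052222, -2.86085305]), 'qd': array([-0.08346465, -0.13266221,  0.11767735, -0.33294903,  0.11085373,
        0.06082314, -0.04999692]), 'joint_torque': array([ 2.19941270e-03, -4.34053266e+01,  1.02680024e+00, -2.49981201e+01,
        1.06983635e-02,  7.30535554e-03,  3.91670756e-05]), 'tcp_pos': array([6.49263165e-01, 1.11106587e-05, 2.30178819e-01]), 'orientation': array([-1.79882649e+02,  5.74930427e-03,  9.00031063e+01]), 'contact_force': array([ 0.40710379, -0.823268  , -0.58335811]), 'torque': array([0.00408897, 0.02660955, 0.02287154]), 'gripper_force': 0.0, 'width': 0.0854210489941235}
```

View pics/scene0.png

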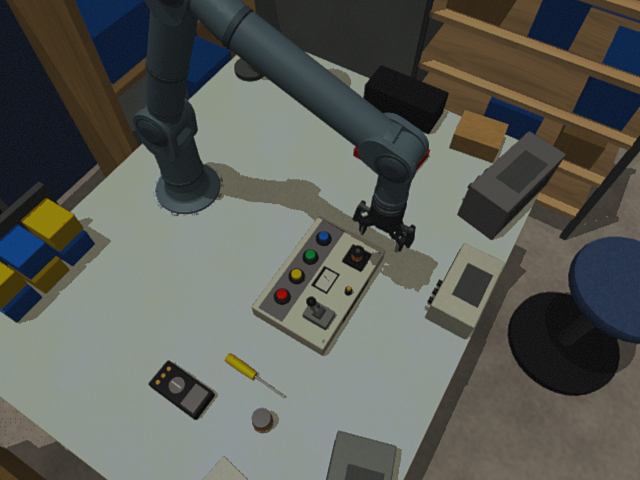

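View pics/side0.png

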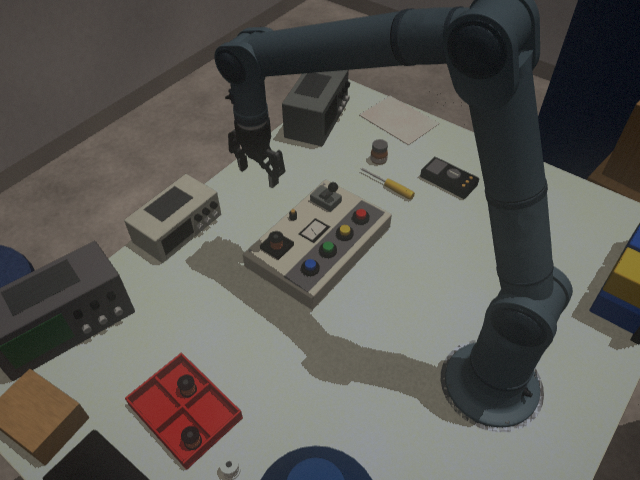

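View pics/wrist0.png

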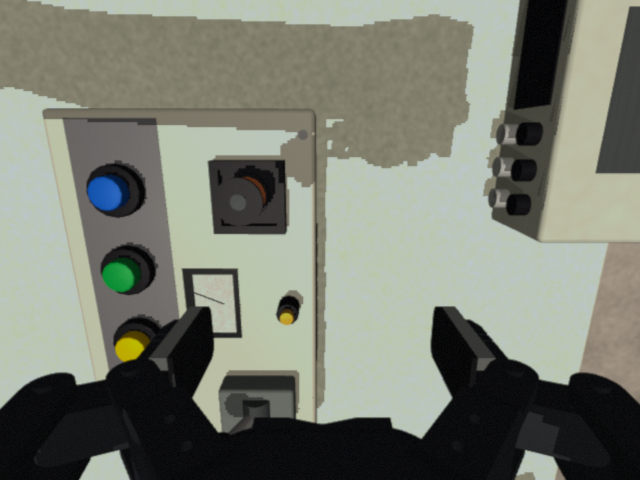

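The scene shows the tester at about (320,285). Its buttons are blue (323,237), green (310,256), yellow (296,275) and red (282,296), with the toggle at (315,305). In the side view green is at (328,249) and the knob at (332,187). The wrist view has green at (121,276). There is only one green button. The white look-alike, at side (228,468), is far away. I'll enlarge both views.

Run:
```python
from h import *
S=pickle.load(open("scene.pkl","rb"));D=pickle.load(open("side.pkl","rb"))
a=cv2.resize(S["image"][220:340,262:362],None,fx=4,fy=4,interpolation=cv2.INTER_CUBIC)
b=cv2.resize(D["image"][170:290,290:390],None,fx=4,fy=4,interpolation=cv2.INTER_CUBIC)
cv2.imwrite("pics/crop1.png",np.hstack([a,b]))
```

```text
(no output)
```

View pics/crop1.png

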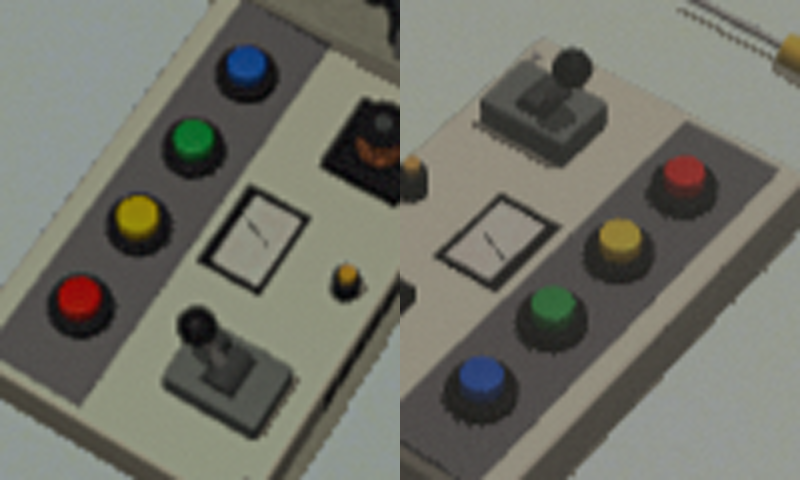

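The crop shows the tops of the caps. In the scene half they are blue (247,64), green (192,137), yellow (137,214), red (79,296) and knob (197,327). In the side half they are red (685,170), yellow (620,235), green (553,301), blue (482,375) and knob (571,68). Next I triangulate them.

Run:
```python
from h import *
C=[pickle.load(open(n+".pkl","rb")) for n in ("scene","side","wrist")]
P=[c["K"]@np.c_[c["R"],c["t"]] for c in C]
pt=dict(blue=((247,64),(82,375)),green=((192,137),(153,301)),yellow=((137,214),(220,235)),red=((79,296),(285,170)),knob=((197,327),(171,68)))
r={}
for k,(a,b) in pt.items():
    a=np.array([262,220])+(np.array(a)+.5)/4-.5; b=np.array([290,170])+(np.array(b)+.5)/4-.5
    X=cv2.triangulatePoints(P[0],P[1],a.reshape(2,1),b.reshape(2,1)); X=(X[:3]/X[3]).ravel(); r[k]=X
    w=P[2]@np.r_[X,1]; z=.126 if k=="knob" else .084
    print(k,X.round(4),"plane",world(C[0],*a,z).round(4),world(C[1],*b,z).round(4),"wrist px",(w[:2]/w[2]).round(1))
for n,uv in dict(blue=(105,195),green=(121,276),yellow=(133,346)).items(): print(n,world(C[2],*uv,.084).round(4))
d=r["blue"]-r["red"]; yaw=np.arctan2(-d[0],d[1]); c=np.mean([r[k] for k in("blue","green","yellow","red")],0)
print("yaw",yaw,"spacing",np.linalg.norm(d)/3)
ex=np.array([np.cos(yaw),np.sin(yaw)]);ey=np.array([-ex[1],ex[0]])
o=c[:2]+.055*ex; piv=o+.055*ex-.1*ey
print("origin",o,"pivot",piv,"knob in frame",(r["knob"][:2]-o)@np.c_[ex,ey],"green",(r["green"][:2]-o)@np.c_[ex,ey], "adapter",(world(C[2],287,318,.088)[:2]-o)@np.c_[ex,ey])
```

```text
blue [0.4776 0.0275 0.079 ] plane [0.4801 0.0255 0.084 ] [0.4743 0.0301 0.084 ] wrist px [107.5 193.4]
green [ 0.4772 -0.0432  0.0813] plane [ 0.4784 -0.0442  0.084 ] [ 0.4756 -0.0415  0.084 ] wrist px [119.1 277.4]
yellow [ 0.4769 -0.1123  0.0808] plane [ 0.4784 -0.1133  0.084 ] [ 0.4749 -0.1101  0.084 ] wrist px [131.1 349.1]
red [ 0.4769 -0.1827  0.0809] plane [ 0.4787 -0.1833  0.084 ] [ 0.4747 -0.1806  0.084 ] wrist px [141.9 414.3]
knob [ 0.5643 -0.1775  0.1244] plane [ 0.5651 -0.1779  0.126 ] [ 0.563  -0.1763  0.126 ] wrist px [221.3 446.8]
blue [0.4784 0.027  0.084 ]
green [ 0.4805 -0.0409  0.084 ]
yellow [ 0.4809 -0.1071  0.084 ]
yaw -0.0034576353379232347 spacing 0.0700663509740788
origin [ 0.53214793 -0.07786315] pivot [ 0.58680184 -0.17805272] knob in frame [ 0.03253804 -0.09952824] green [-0.05507443  0.03450686] adapter [0.08643457 0.0005732 ]
```

The triangulated heights (79–81 mm for the buttons, 124 mm for the knob), the 70 mm spacing and the tester-frame positions all match the text, and yaw is about 0. The green top is at (0.478, -0.042) and the knob at (0.564, -0.177). Tool x is world +y, tool y is world +x and tool z is down. I'll shut the fingers and go to the robot's side of the knob.

```bash
python3 -m pendant '{"fingers":[0,0,0,0,0],"travel":[[-0.03,-0.025,0],[-0.03,-0.025,0],[-0.03,-0.025,0],[-0.03,-0.025,0],[-0.03,-0.025,0]],"rot":[[0,0,0],[0,0,0],[0,0,0],[0,0,0],[0,0,0]]}'
python3 -m pendant '{"fingers":[0,0,0,0,0],"travel":[[-0.026,-0.014,0],[0,0,0.02],[0,0,0.02],[0,0,0],[0,0,0]],"rot":[[0,0,0],[0,0,0],[0,0,0],[0,0,0],[0,0,0]]}'
python3 - <<'E'
from h import *
c=capture("wrist"); pickle.dump(c,open("wrist1.pkl","wb")); cv2.imwrite("pics/wrist1.png",c["image"])
print(get_state()["tcp_pos"],get_state()["width"],c["K"]@(c["R"]@get_state()["tcp_pos"]+c["t"]))
E
```

```text
clock: 0.57
tcp_pos: [0.5233, -0.1511, 0.2309]
orientation: [-180.0, -0.0, 90.0]
contact_force: [0.8, -0.9, 1.1]
width: 0.0255
gripper_force: 0.0
clock: 0.98
tcp_pos: [0.5097, -0.1754, 0.19]
orientation: [-179.8, -0.1, 90.0]
contact_force: [-0.1, -0.3, 0.9]
width: -0.0
gripper_force: 0.0
[ 0.51099611 -0.17547656  0.19125316] -4.461015865562101e-06 [50.85686032 48.66160152  0.1559854 ]
```

View pics/wrist1.png

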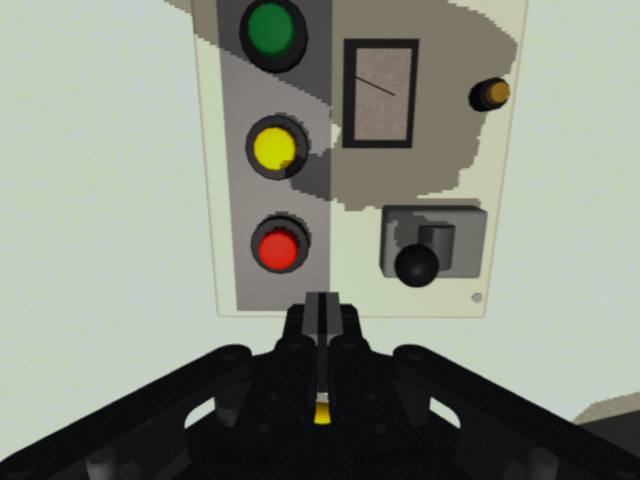

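The wrist view shows the shut fingertips at (322,297), the knob at (417,266), red (278,251), yellow (274,149) and green (270,27). I'll cross-check these.

Run:
```python
from h import *
c=pickle.load(open("wrist1.pkl","rb"))
print(c["K"][0,0],"cam",-c["R"].T@c["t"])
for n,u,v,z in(("knob",417,266,.126),("red",278,251,.084),("yel",274,149,.084),("green",270,27,.084),("tipL",305,296,.19),("tipR",340,296,.19)): print(n,world(c,u,v,z).round(4))
```

```text
370.0457129749839 cam [ 0.50978059 -0.10450922  0.33302415]
knob [ 0.5654 -0.1781  0.126 ]
red [ 0.4779 -0.1819  0.084 ]
yel [ 0.4777 -0.1123  0.084 ]
green [ 0.4779 -0.0416  0.084 ]
tipL [ 0.5022 -0.1687  0.19  ]
tipR [ 0.5168 -0.1687  0.19  ]
```

```bash
python3 -m pendant '{"fingers":[0,0,0,0,0],"travel":[[-0.0015,0.008,0.02],[0,0,0.02],[0,0,0.02],[0,0,0.014],[0,0,0]],"rot":[[0,0,0],[0,0,0],[0,0,0],[0,0,0],[0,0,0]]}'
```

```text
clock: 1.45
tcp_pos: [0.5179, -0.1762, 0.1153]
orientation: [-179.8, -0.1, 90.1]
contact_force: [-0.5, 1.1, -0.3]
width: 0.0001
gripper_force: 0.0
```

The wrist view agrees to about 1 mm. Now I push along +x.

```bash
python3 -m pendant '{"fingers":[0,0,0,0,0],"travel":[[-0.001,0.01,0],[0,0.01,0],[0,0.01,0],[0,0.01,0],[0,0.01,0]],"rot":[[0,0,0],[0,0,0],[0,0,0],[0,0,0],[0,0,0]]}'
python3 -m pendant '{"fingers":[0,0,0,0,0],"travel":[[0,0.006,0],[0,0.005,0],[0,0.004,0],[0,0.002,0],[0,0,0]],"rot":[[0,0,0],[0,0,0],[0,0,0],[0,0,0],[0,0,0]]}'
```

```text
clock: 1.87
tcp_pos: [0.5716, -0.1792, 0.1197]
orientation: [179.8, 0.1, 90.0]
contact_force: [-2.5, -0.7, 1.5]
width: -0.0001
gripper_force: 0.9
clock: 2.28
tcp_pos: [0.5857, -0.1785, 0.1172]
orientation: [-179.9, -0.0, 90.0]
contact_force: [-2.1, -0.6, 3.2]
width: 0.0002
gripper_force: 1.4
```

```bash
python3 -m pendant '{"fingers":[0,0,0,0],"travel":[[0,0.003,0],[0,0.003,0],[0,0.001,0],[0,0,0]],"rot":[[0,0,0],[0,0,0],[0,0,0],[0,0,0]]}'
```

```text
clock: 2.62
tcp_pos: [0.5863, -0.1785, 0.1168]
orientation: [-179.2, -0.1, 89.9]
contact_force: [-13.8, 2.0, 12.5]
width: 0.0003
gripper_force: 8.0
```

It has hit the stop, with force building to 14 N. I'll back off, rise and look.

```bash
python3 -m pendant '{"fingers":[0,0,0,0,0],"travel":[[0,-0.02,0],[0,-0.03,0],[0,0,-0.03],[0,0,-0.03],[0,0,0]],"rot":[[0,0,0],[0,0,0],[0,0,0],[0,0,0],[0,0,0]]}'
python3 - <<'E'
from h import *
c=capture("wrist"); d=capture("side"); s=capture("scene")
b=cv2.resize(d["image"][170:290,290:390],None,fx=3,fy=3,interpolation=cv2.INTER_CUBIC)
cv2.imwrite("pics/after1.png",np.hstack([cv2.resize(c["image"],(480,360)),b]))
pickle.dump((c,d,s),open("a1.pkl","wb"))
E
```

```text
clock: 3.03
tcp_pos: [0.5466, -0.1794, 0.1827]
orientation: [179.3, 0.1, 90.0]
contact_force: [2.5, 0.1, 1.1]
width: -0.0001
gripper_force: 0.0
```

View pics/after1.png

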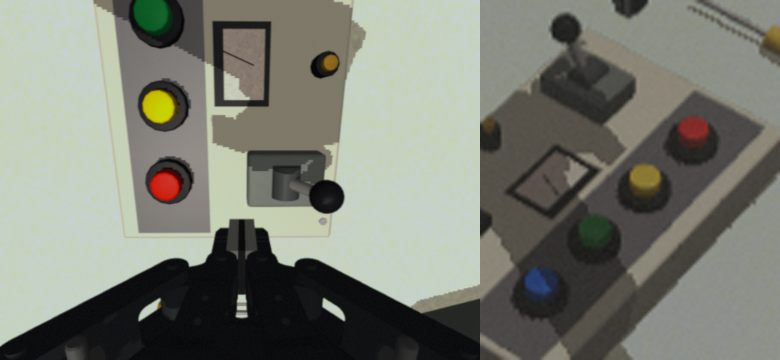

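The knob now leans away, at (327,196) in the wrist half and (565,27) in the side half. I'll compute its angle.

Run:
```python
from h import *
c,d,s=pickle.load(open("a1.pkl","rb"))
print(world(c,436,261,.126),world(d,318.2,178.7,.126),get_state()["tcp_pos"])
```

```text
[ 0.61207611 -0.17702152  0.126     ] [ 0.61000399 -0.17778999  0.126     ] [ 0.54390226 -0.17819914  0.17778325]
```

The knob is at x = 0.611, which is the pivot plus 24 mm, so it is fully on. Next I go above green.

```bash
python3 -m pendant '{"fingers":[0,0,0,0,0],"travel":[[0.034,-0.0165,0],[0.034,-0.0165,0],[0.034,-0.0165,0],[0.034,-0.0165,0],[0,0,0]],"rot":[[0,0,0],[0,0,0],[0,0,0],[0,0,0],[0,0,0]]}'
python3 -m pendant '{"fingers":[0,0,0],"travel":[[0,0,0],[0,0,0],[0,0,0]],"rot":[[0,0,0],[0,0,0],[0,0,0]]}'
```

```text
clock: 3.6
tcp_pos: [0.4728, -0.034, 0.1751]
orientation: [-179.6, -0.3, 90.6]
contact_force: [0.3, -0.0, -0.0]
width: 0.0001
gripper_force: 0.0
clock: 3.85
tcp_pos: [0.4774, -0.0439, 0.1769]
orientation: [-180.0, 0.0, 89.9]
contact_force: [0.3, -0.4, -0.1]
width: -0.0002
gripper_force: 0.0
```

```bash
python3 -m pendant '{"fingers":[0,0,0,0,0],"travel":[[0.001,0,0.025],[0,0,0.025],[0,0,0.02],[0,0,0.012],[0,0,0]],"rot":[[0,0,0],[0,0,0],[0,0,0],[0,0,0],[0,0,0]]}'
python3 -m pendant '{"fingers":[0,0],"travel":[[0,0,0],[0,0,0]],"rot":[[0,0,0],[0,0,0]]}'
python3 - <<'E'
from h import *
d=capture("side");s=capture("scene")
a=cv2.resize(s["image"][200:320,270:370],None,fx=4,fy=4); b=cv2.resize(d["image"][170:290,270:370],None,fx=4,fy=4)
cv2.imwrite("pics/above.png",np.hstack([a,b])); print(get_state()["tcp_pos"],get_state()["contact_force"])
E
```

```text
clock: 4.27
tcp_pos: [0.4747, -0.0432, 0.0921]
orientation: [-179.6, 0.0, 89.8]
contact_force: [-0.4, -0.6, 0.7]
width: 0.0001
gripper_force: 0.0
clock: 4.43
tcp_pos: [0.4781, -0.0425, 0.096]
orientation: [179.9, 0.0, 89.9]
contact_force: [0.7, 0.4, -0.2]
width: -0.0001
gripper_force: 0.0
[ 0.47843844 -0.04201162  0.09648258] [-0.3714485  0.6401524  0.867162 ]
```

View pics/above.png

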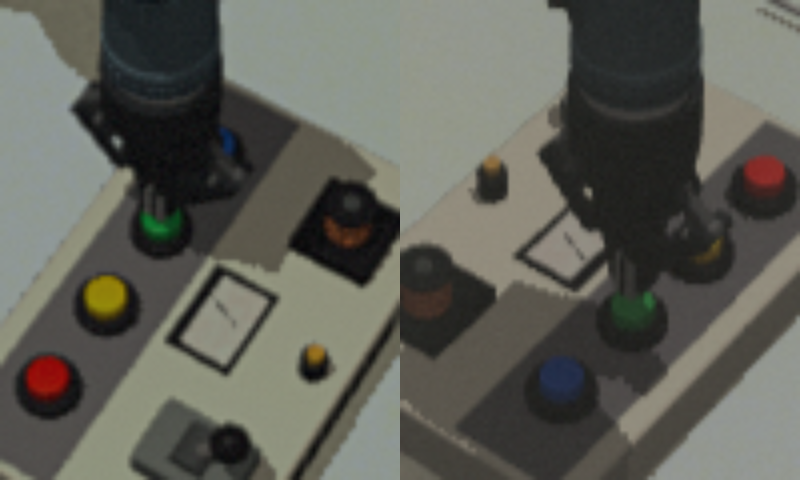

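Both views show the fingertips centred over the green cap, at (160,215) and (630,290), clear of yellow and blue. I'll lower in small steps.

```bash
python3 -m pendant '{"fingers":[0,0,0,0,0],"travel":[[0,0,0.004],[0,0,0.004],[0,0,0.003],[0,0,0.003],[0,0,0]],"rot":[[0,0,0],[0,0,0],[0,0,0],[0,0,0],[0,0,0]]}'
python3 -m pendant '{"fingers":[0,0,0,0],"travel":[[0,0,0.002],[0,0,0.002],[0,0,0],[0,0,0]],"rot":[[0,0,0],[0,0,0],[0,0,0],[0,0,0]]}'
```

```text
clock: 4.95
tcp_pos: [0.4771, -0.0415, 0.0811]
orientation: [180.0, 0.0, 90.0]
contact_force: [0.6, -0.2, 2.4]
width: 0.0002
gripper_force: 1.3
clock: 5.28
tcp_pos: [0.4772, -0.0414, 0.0775]
orientation: [180.0, -0.0, 90.0]
contact_force: [-1.1, 0.9, 4.9]
width: 0.0002
gripper_force: 2.1
```

```bash
python3 -m pendant '{"fingers":[0,0,0],"travel":[[0,0,0.001],[0,0,0.001],[0,0,0]],"rot":[[0,0,0],[0,0,0],[0,0,0]]}'
```

```text
clock: 5.53
tcp_pos: [0.4772, -0.0415, 0.0761]
orientation: [-180.0, -0.0, 90.0]
contact_force: [-3.1, 1.3, 9.1]
width: -0.0
gripper_force: 4.6
```

The force is above 5 N at z = 0.076, so it is at the hard stop. I hold it there about 1.2 s.

```bash
python3 -m pendant '{"fingers":[0,0,0,0,0],"travel":[[0,0,0.0003],[0,0,0],[0,0,0],[0,0,0],[0,0,0]],"rot":[[0,0,0],[0,0,0],[0,0,0],[0,0,0],[0,0,0]]}'
python3 -m pendant '{"fingers":[0,0,0,0,0],"travel":[[0,0,0],[0,0,0],[0,0,0],[0,0,0],[0,0,0]],"rot":[[0,0,0],[0,0,0],[0,0,0],[0,0,0],[0,0,0]]}'
python3 -m pendant '{"fingers":[0,0,0,0],"travel":[[0,0,0],[0,0,0],[0,0,0],[0,0,0]],"rot":[[0,0,0],[0,0,0],[0,0,0],[0,0,0]]}'
```

```text
clock: 5.95
tcp_pos: [0.4772, -0.0414, 0.076]
orientation: [-180.0, -0.0, 90.0]
contact_force: [-3.4, 0.1, 10.9]
width: -0.0001
gripper_force: 5.5
clock: 6.37
tcp_pos: [0.4772, -0.0414, 0.076]
orientation: [-180.0, -0.0, 90.0]
contact_force: [-3.7, 0.3, 11.5]
width: -0.0003
gripper_force: 5.5
clock: 6.7
tcp_pos: [0.4773, -0.0414, 0.076]
orientation: [180.0, -0.0, 90.0]
contact_force: [-3.1, 0.3, 11.4]
width: -0.0001
gripper_force: 5.5
```

It held steady at the stop. Now I release and rise.

```bash
python3 -m pendant '{"fingers":[0,0,0,0,0],"travel":[[0,0,-0.01],[0,0,-0.03],[0,0,-0.03],[0,0,-0.03],[0,0,0]],"rot":[[0,0,0],[0,0,0],[0,0,0],[0,0,0],[0,0,0]]}'
python3 -m pendant '{"fingers":[0,0,0,0],"travel":[[0,0,0],[0,0,0],[0,0,0],[0,0,0]],"rot":[[0,0,0],[0,0,0],[0,0,0],[0,0,0]]}'
python3 - <<'E'
from h import *
d=capture("side");s=capture("scene")
a=cv2.resize(s["image"][220:340,262:362],None,fx=4,fy=4); b=cv2.resize(d["image"][170:290,290:390],None,fx=4,fy=4)
cv2.imwrite("pics/end.png",np.hstack([a,b]))
E
```

```text
clock: 7.12
tcp_pos: [0.4815, -0.0417, 0.1809]
orientation: [179.3, -0.0, 90.0]
contact_force: [1.7, -0.2, 1.9]
width: 0.0002
gripper_force: 0.0
clock: 7.45
tcp_pos: [0.4755, -0.0415, 0.1733]
orientation: [-179.8, 0.0, 90.0]
contact_force: [-1.1, 0.5, -0.6]
width: 0.0002
gripper_force: 0.0
```

View pics/end.png

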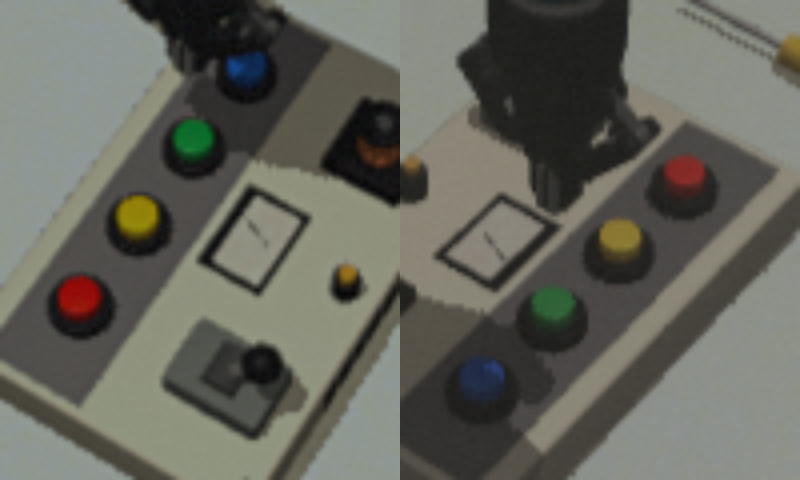

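The green cap is up again at (192,137) and (553,301), the toggle leans away at (262,363), and the adapter and coil have not moved. I'm handing in the job.

```bash
python3 -c "
from station import *
print(finish_job())"
```

```text
the job is handed in; nothing more can be done
None
```

I pushed the toggle over to its stop, held the green button fully down for over a second and let it come back up, then handed the job in at about 7.5 s of the 40 s limit; the hand-in returned no verdict.

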